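Put the salt back behind the bottles in the condiment caddy

ROBOT

A 7-joint arm with a two-finger parallel gripper is mounted at the origin on a cart in front of the work surface, level with it; the furniture and walls round the work are solid. World frame = base frame: x ahead of the robot, y to its left, z up, the work surface at z = 0. Lengths are in mm, angles in rad, forces in N, time in s.
With the tool pointing down it reaches from about 425 to 875 mm from the base axis. Payload 4.7 kg.
Tool frame: the origin (TCP) lies on the centre line of the jaws, within the pads' length; the fingertips stand 14 mm ahead of it and the grasp point (between the pads) lies 5 mm behind it; z points along the fingers, y is the line along which they close (so a half turn about z gives the same grasp; the last joint's range is limited). The gripper opens to 87 mm and grips with 3 to 60 N. Pads are 19 mm wide; open, the fingers measure 117 mm over their backs; the gripper's body (75 mm by 190 mm) begins 51 mm behind the grasp point.
Start: joints at [1.245, 0.321, -0.07, 1.45, 0.023, 1.371, -0.057], TCP at [216.625, -612.86, 236.587] pointing down, gripper open.
Joint ranges: [-2.86, 2.86], [-0.3, 2.09], [-1.38, 1.24], [0.06, 2.45], [-1.56, 4.7], [0.09, 2.05], [-2.69, 2.69]. Speed limits (rad/s): [2.57, 2.57, 3.14, 3.14, 3.14, 3.14, 3.14].

INTERFACE

Orientations are given as a rotation vector (axis times angle).
In Python, from station import robot, eyes, look_for, tip_of gives the robot as it stands.
- The arm moves only by the tool play_rows, never from a script. Its argument "increments" is one flat list of numbers, 7 for each row, row after row: the shift along the tool's x, y, z in a scale on which 1.0 is 800 mm, then the turn, a rotation vector about the tool's x, y, z in a scale on which 1.0 is 4 rad, then the finger opening in mm, from 0 to 87. In form: [tx, ty, tz, wx, wy, wz, fingers, tx, ty, tz, wx, wy, wz, fingers, ...]. A call has 1 to 8 rows; each row is the pose to reach, as a shift and turn from the pose commanded when the call began, along the tool's axes at that moment; what a row does not reach only later rows make up. A row lasts 1/8 s, in which the tool goes at most 62.5 mm and 10.7 degrees, less where a joint would pass 70% of its speed; a pose out of reach is approached as far as the arm can. No shift or turn number may pass 1 either way. A call with a gripper value outside its range is refused whole. The fingers move at their own pace and stop on an object; the grip force is fixed at half the most. Time passes only in rows, so rows that repeat a pose let the fingers close. It gives the time, the measured TCP pose, the force, the opening and the grip force at its end, in the units of the state.
- robot.observe(): the state, without advancing time (a new reading comes with each control period).
- eyes.grab_frame(name): name is "scene" or "top" or "wrist"; returns the picture (480x640x3 uint8, red, green, blue); there is no depth.
- eyes.camera_model(name): a dict with "fx", "fy", "cx", "cy" (pixels), "dist_coeffs" ([k1, k2, p1, p2, k3] as OpenCV has them; the pictures are not rectified), "world_to_cam" (4x4, takes a point from world to camera coordinates); the wrist camera has in their place "mount" (4x4, takes a point from camera to tool coordinates, whose origin is the TCP and whose axes are the flange's). Camera axes: x right, y down, z forward; pixel columns grow to the right and rows downward; lengths in mm; the calibration is good to about 2 mm. A picture is of the moment at which its call begins: read the wrist's pose just before it. camera_model takes no time and is no camera call.
- robot.hand_in(): hands the job in; it is judged then, once.
Trained networks look in the newest picture that a camera, given by its name, has taken for a name from the list of things; names that differ only in an ending like _2 or _b are one class to them, and where a whole thing is asked for, a point or a joint stands for the part that bears it (a point fixed in the world has none). Each returns a list of dicts, best first, with "conf" (0 to 1); they miss things now and then, are a little off and sometimes report something else, mostly with a low value. They report only what shows in the picture. A call takes as long as a camera call. They do not tell look-alikes from the thing itself.
- look_for(query, camera): "uv" ([column, row] in pixels, amid what is visible of it).
- tip_of(query, camera): "uv" ([column, row] in pixels: a listed point, or the origin of a listed thing).
The state is a dict: "time": time; "joints": joint angles; "qd": joint speeds; "tau": joint torques, N m; "tcp_pos": TCP position; "ee_rot": TCP orientation; "wrist_force": force on the tool from outside, world axes, zero at the start; "moment": the same for the moment, N m; "opening": finger opening in mm; "grip_force": force on a finger pad.
Only numpy, scipy, OpenCV 4.12 (cv2) and the standard library are available. Lean on these libraries where they do the work, as an engineer would, in place of code of your own. Each camera call takes 0.05 s, during which the arm holds its last target. There are 200 camera calls.

TASK

A spice jar has been put in a back ring of the five-ring condiment caddy, where the salt belongs, and the salt shaker is in the three-ring spice stand. Stand the two tall things that hem in that jar aside on the chopping board, move the jar to a free ring of the spice stand and the salt to the ring the jar was in, then put each tall thing back in the very ring it came from. Keep everything upright, and leave the little dropper bottle and the other spice jar in their rings.

Things in the scene. Friction and masses are not known exactly. Their poses are not given: they have to be found in the camera images.
- caddy: Condiment caddy, fixed: wooden base 142 x 250 mm (its x by y), wire rings 44 mm high, end hoops 90 mm high. Origin: centre of underside; x away from the robot, y left. Things stand on the base, 8 mm up. Front: rings 72 mm inside at x -29, y +84, 0, -84 mm. Back: rings 60 mm inside at x +29.5, y +42, -42 mm, each behind and between two front rings.
- spice_stand: Spice stand behind the caddy, fixed: same make, wooden base 72 x 212 mm (its x by y), three rings 60 mm inside, 44 mm high, at x = 0, y = +70, 0 and -70 mm, one of them empty at the start. Things stand on its base, 8 mm up. Origin: centre of the underside; x away from the robot, y left. Wall cabinets hang not far behind and above it: keep the wrist low there.
- board: Brown wooden chopping board lying to the left, fixed, 250 x 360 mm (its x by y; y runs towards the robot), its top 22 mm above the worktop: the place to stand things aside. Keep to its half nearer the robot and the caddy: a wall cabinet hangs close to the far left. Origin: centre of the underside.
- oil_cruet: Round glass oil cruet with amber oil and a cork, 58 mm across, 180 mm tall, straight-sided up to 136 mm height, neck 25 mm. In one of the front rings of the caddy. Origin: centre of the underside, z up. About 0.35 kg.
- sauce_bottle: Round sauce bottle, yellow cap, 56 mm across, 214 mm tall, straight-sided up to 120 mm height, then narrowing evenly to 27 mm at the top (41 mm at 165 mm height, a place to grip; it swings there if carried jerkily). In one of the front rings of the caddy. Origin: centre of the underside, z up. About 0.43 kg.
- pepper_mill: Dark wooden pepper mill, 58 mm across, 170 mm tall; head 48 mm across between 123 and 159 mm height (it does not turn), small steel knob on top. Held by the rounded head it swings if carried jerkily. In one of the front rings. Origin: centre of the underside, z up. 0.18 kg.
- stray_jar: The spice jar in one of the caddy's two back rings at the start: glass, red cap, 45 mm across, 106 mm tall (cap from 85 mm up). It belongs in the spice stand. Origin: centre of the underside, z up. 0.11 kg.
- dropper_bottle: Brown dropper bottle with a black bulb, 33 mm across, 102 mm tall, in the other back ring of the caddy; it stays. Origin: centre of the underside.
- salt_shaker: Glass salt shaker with grey perforated top, 44 mm across up to 74 mm height, 90 mm tall, in one of the spice stand's rings at the start. It belongs in the caddy. Origin: centre of the underside, z up. 0.1 kg.
- rack_jar: Another spice jar of the same look and size as the stray one, in the spice stand's other ring; it stays. Origin: centre of the underside.
Things that resemble listed ones, but are neither listed nor needed, are in the scene too. Leave any blue look-alike of the dropper_bottle alone.

How it is judged:
By the outcome, as a careful person would: the job done as asked, in the order asked, and still so for the second after the job is handed in, with the robot touching nothing.
It also fails if it takes over 144 s, if anything falls off the work surface, if the arm or the gripper's body presses on something with over 40 N, if the wrist force passes 120 N, or if a joint passes its speed limit or range.

## Working session

There is one attempt and no reset: what is moved stays moved. The work goes in short steps, Python scripts to look and compute and a tool call to move; the robot and the scene stay as the last step left them, time stands still between calls to the robot, and variables do not carry over. Pictures are saved under pics/ and viewed, at most 14 in all, crops included, and the job is handed in when it is done.

Besides the shell and the picture viewer there is one more tool, called after ">>>" as name(argument=value, ...) on one line, values as JSON. play_rows: Moves the arm, as the interface text tells. Its arguments: {"type":"object","properties":{"increments":{"type":"array"}},"required":["increments"]}

```bash
ls; mkdir -p pics; python3 - <<'E'
from station import robot, eyes, look_for, tip_of
import cv2, numpy as np
print(robot.observe())
for c in ["scene","top"]:
    im=eyes.grab_frame(c); cv2.imwrite(f"pics/{c}0.png",im[...,::-1])
    m=eyes.camera_model(c); print(c,{k:np.round(v,3).tolist() for k,v in m.items() if k!='name'})
    for q in ["caddy","spice_stand","board","oil_cruet","sauce_bottle","pepper_mill","stray_jar","dropper_bottle","salt_shaker"]:
        print(q,[(np.round(d['uv']).tolist(),round(d['conf'],2)) for d in tip_of(q,c)])
print(eyes.camera_model("wrist"))
E
```

```text
pics
{'time': 0.0, 'joints': array([ 1.24512498,  0.32183038, -0.0700805 ,  1.45168995,  0.02259418,
        1.37076497, -0.05690066]), 'qd': array([-1.02891495e-03,  5.99945742e-05, -3.14780990e-04,  1.38731835e-03,
       -2.49454126e-03, -8.54287654e-05, -2.89494415e-04]), 'tau': array([ 1.10350327e-04, -4.91287351e+01, -4.03740825e-01, -3.12528241e+01,
       -6.37660269e-02,  4.36730019e-02,  1.88500258e-04]), 'tcp_pos': array([ 216.40581546, -612.36259417,  235.44913792]), 'ee_rot': array([-3.09452633e+00, -5.30872265e-01,  6.49159507e-04]), 'wrist_force': array([-0.98814645,  0.47092375, -0.46424978]), 'moment': array([-0.00365072,  0.0252423 ,  0.01518551]), 'grip_force': 0.0, 'opening': 86.92210133784263}
scene {'fx': 602.287, 'fy': 602.287, 'cx': 316.679, 'cy': 243.375, 'dist_coeffs': [-0.148, 0.0, 0.0, 0.0, 0.0], 'world_to_cam': [[0.967, 0.253, -0.008, -476.514], [0.218, -0.848, -0.484, 37.294], [-0.129, 0.466, -0.875, 1151.092], [0.0, 0.0, 0.0, 1.0]]}
caddy [([307.0, 294.0], 0.82)]
spice_stand [([382.0, 326.0], 0.69)]
board [([277.0, 150.0], 0.89), ([288.0, 288.0], 0.52)]
[... 731 characters left out ...]
339.0, 156.0], 0.53)]
stray_jar [([343.0, 220.0], 0.77)]
dropper_bottle [([385.0, 218.0], 0.68), ([268.0, 211.0], 0.66)]
salt_shaker [([374.0, 159.0], 0.66)]
{'fx': 340.95209077665555, 'fy': 340.95209077665555, 'cx': 326.9876891914509, 'cy': 238.0850330982352, 'dist_coeffs': array([-0.05161484,  0.        ,  0.        ,  0.        ,  0.        ]), 'mount': array([[-6.23796863e-05, -9.65331848e-01, -2.61025705e-01,
         7.10358808e+01],
       [ 9.99999809e-01, -2.20835789e-04,  5.77721441e-04,
         6.74394597e-01],
       [-6.15336724e-04, -2.61025619e-01,  9.65331678e-01,
        -1.49156779e+02],
       [ 0.00000000e+00,  0.00000000e+00,  0.00000000e+00,
         1.00000000e+00]])}
```

View pics/scene0.png

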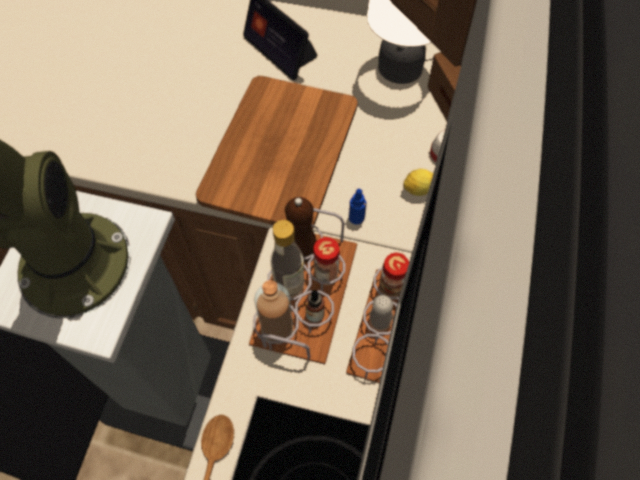

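View pics/top0.png

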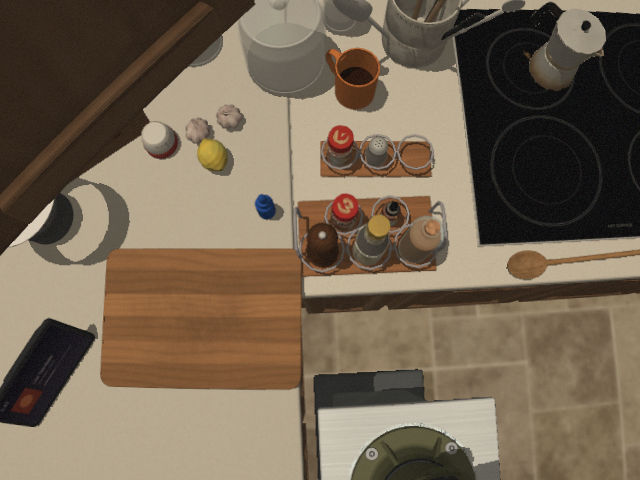

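```bash
cat > h.py <<'E'
import numpy as np, cv2
from scipy.spatial.transform import Rotation as R
from station import robot, eyes, look_for, tip_of
def world(uv,cam,z,st=None):
    m=eyes.camera_model(cam); K=np.array([[m['fx'],0,m['cx']],[0,m['fy'],m['cy']],[0,0,1]])
    p=cv2.undistortPoints(np.array([[uv]],float),K,m['dist_coeffs'])[0,0]
    if cam=='wrist':
        T=np.eye(4);T[:3,:3]=R.from_rotvec(st['ee_rot']).as_matrix();T[:3,3]=st['tcp_pos'];C=T@m['mount']
    else: C=np.linalg.inv(m['world_to_cam'])
    d=C[:3,:3]@[*p,1]; o=C[:3,3]
    return o+d*(z-o[2])/d[2]
def proj(P,cam,st=None):
    m=eyes.camera_model(cam); K=np.array([[m['fx'],0,m['cx']],[0,m['fy'],m['cy']],[0,0,1]])
    if cam=='wrist':
        T=np.eye(4);T[:3,:3]=R.from_rotvec(st['ee_rot']).as_matrix();T[:3,3]=st['tcp_pos'];W=np.linalg.inv(T@m['mount'])
    else: W=np.array(m['world_to_cam'])
    return cv2.projectPoints(np.atleast_2d(np.array(P,float)),cv2.Rodrigues(W[:3,:3])[0],W[:3,3],K,m['dist_coeffs'])[0][:,0]
E
python3 - <<'E'
from h import *
D={'caddy':([307,294],[365,237],0),'stand':([382,326],[374,161],0),'board':([277,150],[203,319],0),'oil':([273,332],[416,250],8),'sauce':([289,289],[368,251],8),'mill':([302,250],[323,251],8),'stray':([327,276],[343,220],8),'drop':([318,312],[385,218],8),'drop?':([357,219],[268,211],0),'salt':([382,327],[374,159],8)}
for k,(a,b,z) in D.items(): print(k,world(a,'scene',z).round(),world(b,'top',z).round())
E
```

```text
caddy [461.  52.   0.] [454.  57.   0.]
stand [608.  24.   0.] [601.  30.   0.]
board [311. 359.   0.] [317. 360.   0.]
oil [422. -39.   8.] [424. -34.   8.]
sauce [427.  50.   8.] [426.  54.   8.]
mill [428. 135.   8.] [430. 136.   8.]
stray [488.  93.   8.] [486.  97.   8.]
drop [490.  19.   8.] [486.  19.   8.]
drop? [514. 233.   0.] [512. 235.   0.]
salt [609.  19.   8.] [603.  31.   8.]
```

The mill (top 322,240) and sauce bottle (top 375,235) hem in the stray jar (top 345,212), which sits in the back-left ring. The dropper is at (392,212), with its blue look-alike at (264,206). In the stand, the rack jar is at (340,145), the salt at (378,150), and the empty ring at (416,153). A white-and-red shaker at (160,140) resembles the salt but is not in the stand. Next I'll overlay the fitted fixtures in a close crop.

```bash
cat >> h.py <<'E'
def fix(p,l):
    c,s=np.cos(p[2]),np.sin(p[2]); l=np.atleast_2d(np.array(l,float))
    return np.c_[p[0]+c*l[:,0]-s*l[:,1],p[1]+s*l[:,0]+c*l[:,1],l[:,2]]
def circ(x,y,r,z): t=np.linspace(0,2*np.pi,40); return np.c_[x+r*np.cos(t),y+r*np.sin(t),0*t+z]
RC=[(-29,84,37),(-29,0,37),(-29,-84,37),(29.5,42,31),(29.5,-42,31)]; RS=[(0,70,31),(0,0,31),(0,-70,31)]
def overlay(im,cam,C,S,box,k,fn,st=None,zr=44):
    u0,v0,u1,v1=box; o=cv2.resize(im[v0:v1,u0:u1,::-1],None,fx=k,fy=k,interpolation=cv2.INTER_CUBIC)
    for p,(a,b),rs in ((C,(71,125),RC),(S,(36,106),RS)):
        L=[(np.array([(-a,-b,8),(a,-b,8),(a,b,8),(-a,b,8),(-a,-b,8)]),(0,255,0))]+[(circ(x,y,r,zr),(255,0,255)) for x,y,r in rs]
        for l,c in L: cv2.polylines(o,[np.int32(((proj(fix(p,l),cam,st)-[u0,v0]+.5)*k))],False,c,1)
    cv2.imwrite(fn,o)
E
python3 - <<'E'
from h import *
for c in (dict(n='top',b=(290,120,455,285),k=3.6),dict(n='scene',b=(235,185,415,385),k=2.9)):
    im=eyes.grab_frame(c['n']); overlay(im,c['n'],(457,54,-.035),(605,29,-.02),c['b'],c['k'],f"pics/ov_{c['n']}.png")
a=cv2.imread('pics/ov_top.png');b=cv2.imread('pics/ov_scene.png');h=580
a=cv2.resize(a,(400,400*a.shape[0]//a.shape[1]));b=cv2.resize(b,(400,400*b.shape[0]//b.shape[1]))
H=max(a.shape[0],b.shape[0]);o=np.zeros((H,800,3),np.uint8);o[:a.shape[0],:400]=a;o[:b.shape[0],400:]=b;cv2.imwrite('pics/ov.png',o)
E
```

```text
(no output)
```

View pics/ov_top.png

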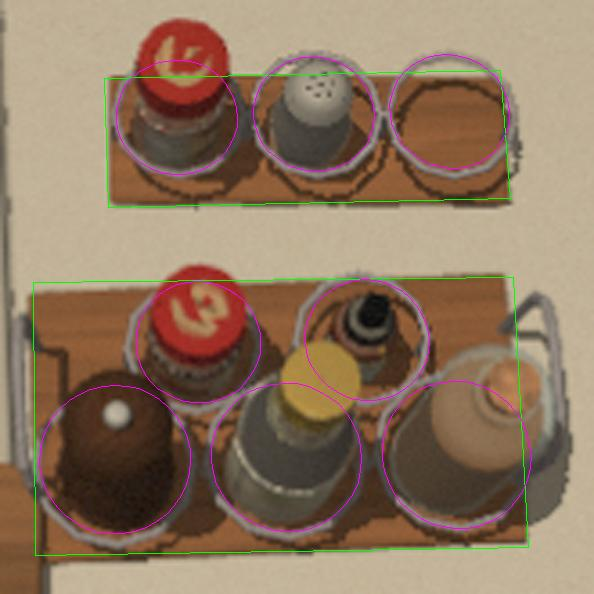

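The overlay shows the caddy's yaw is off by about 0.03; the base corners read (28,297), (505,274), (527,543) and (46,563) in crop pixels. I'll refit from these corners.

```bash
python3 - <<'E'
from h import *
from scipy.optimize import least_squares
def fit(pix,loc,p0):
    w=np.array([world(np.array(p)/3.6+[290,120]-.5,'top',8)[:2] for p in pix]); print(w.round(1).tolist())
    r=least_squares(lambda p:(fix(p,[(*l,8) for l in loc])[:,:2]-w).ravel(),p0); print(r.x.round(3),np.abs(r.fun).max().round(1)); return r.x
C=fit([(28,297),(505,274),(527,543),(46,563)],[(71,125),(71,-125),(-71,-125),(-71,125)],(457,54,0))
S=fit([(107,78),(500,71),(513,205),(109,208)],[(36,106),(36,-106),(-36,-106),(-36,106)],(605,29,0))
for c in (dict(n='top',b=(290,120,455,285),k=2.4),dict(n='scene',b=(235,185,415,385),k=2.2)):
    im=eyes.grab_frame(c['n']); overlay(im,c['n'],C,S,c['b'],c['k'],f"pics/ov_{c['n']}.png")
a=cv2.imread('pics/ov_top.png');b=cv2.imread('pics/ov_scene.png')
H=max(a.shape[0],b.shape[0]);o=np.zeros((H,a.shape[1]+b.shape[1],3),np.uint8);o[:a.shape[0],:a.shape[1]]=a;o[:b.shape[0],a.shape[1]:]=b;cv2.imwrite('pics/ov2.png',o)
E
```

```text
[[524.9, 179.6], [525.7, -69.2], [384.1, -67.9], [386.2, 176.1]]
[455.235  54.647  -0.   ] 3.6
[[643.4, 133.1], [638.5, -77.4], [563.1, -77.0], [571.0, 135.5]]
[ 6.04005e+02  2.85340e+01 -2.90000e-02] 1.8
```

View pics/ov2.png

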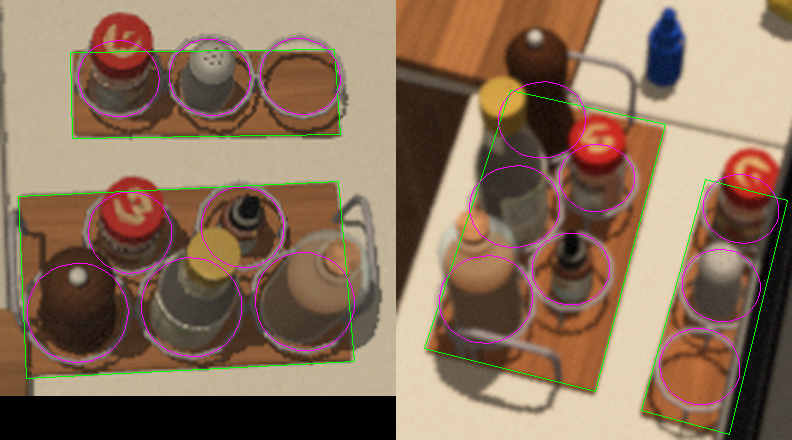

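```bash
cat >> h.py <<'E'
def inc(x,y,z,psi=np.pi/2,down=True):
    st=robot.observe(); A=R.from_rotvec(st['ee_rot'])
    B=R.from_matrix(np.array([[np.cos(psi),np.sin(psi),0],[np.sin(psi),-np.cos(psi),0],[0,0,-1]]))
    print('at',st['tcp_pos'].round(1),'->',np.r_[A.inv().apply(np.array([x,y,z])-st['tcp_pos']).round(1),(A.inv()*B).as_rotvec().round(3)], 'j',st['joints'].round(2))
E
python3 -c "
from h import *
inc(450,-250,290);inc(428,137,290)"
```

```text
at [ 216.6 -612.9  236.6] -> [ 341.    -264.3    -53.5      0.       0.      -1.231] j [ 1.25  0.32 -0.07  1.45  0.02  1.37 -0.06]
at [ 216.6 -612.9  236.6] -> [ 449.2   -636.5    -53.5      0.       0.      -1.231] j [ 1.25  0.32 -0.07  1.45  0.02  1.37 -0.06]
```

Careful with the scale: shifts go in shares of 800 mm and turns go in shares of 4 rad. That gives: 341 mm is 0.4263, -264 mm is -0.33, -1.231 rad is -0.3078.

>>> play_rows(increments=[0.0525,-0.0413,-0.0088,0,0,-0.0385,87,0.1063,-0.0825,-0.0175,0,0,-0.077,87,0.16,-0.1238,-0.0263,0,0,-0.1155,87,0.2125,-0.165,-0.035,0,0,-0.154,87,0.2663,-0.2063,-0.0438,0,0,-0.1925,87,0.32,-0.2475,-0.0525,0,0,-0.231,87,0.3725,-0.2888,-0.0613,0,0,-0.2695,87,0.4263,-0.33,-0.0669,0,0,-0.3078,87])

```text
time: 2.2
tcp_pos: [451.0, -248.9, 290.8]
ee_rot: [2.215, 2.226, -0.0]
wrist_force: [1.7, 0.3, -0.4]
opening: 87.1
grip_force: 0.0
```

```bash
python3 -c "
from h import *
inc(428,65,290);inc(428,137,290)"
```

```text
at [ 451.  -248.9  290.8] -> [ 3.14e+02 -2.15e+01  4.00e-01  1.00e-03  1.00e-03  5.00e-03] j [ 0.91  0.03 -0.46  1.68  0.01  1.43  0.45]
at [ 451.  -248.9  290.8] -> [ 3.86e+02 -2.11e+01  3.00e-01  1.00e-03  1.00e-03  5.00e-03] j [ 0.91  0.03 -0.46  1.68  0.01  1.43  0.45]
```

Scaled: 315 mm is 0.3938, 285 mm is 0.3563.

>>> play_rows(increments=[0.05,-0.0038,0,0,0,0,87,0.1125,-0.0075,0,0,0,0,87,0.1775,-0.0125,0,0,0,0,87,0.2438,-0.0175,0,0,0,0,87,0.3063,-0.0225,0,0,0,0,87,0.3563,-0.025,0,0,0,0,87,0.3938,-0.0275,0,0,0,0,87,0.3938,-0.0275,0,0,0,0,87])

```text
time: 3.2
tcp_pos: [427.9, 67.3, 290.5]
ee_rot: [2.215, 2.226, 0.0]
wrist_force: [0.4, -0.5, 0.9]
opening: 87.0
grip_force: 0.0
```

```bash
python3 - <<'E'
from h import *
st=robot.observe(); im=eyes.grab_frame('wrist'); C=(455.2,54.6,0);S=(604,28.5,-.029)
overlay(im,'wrist',C,S,(0,0,640,480),1.2,'pics/w1.png',st)
for q,z in (('pepper_mill',8),('sauce_bottle',8),('stray_jar',8),('oil_cruet',8),('dropper_bottle',8),('salt_shaker',8),('caddy',0),('spice_stand',0)):
    print(q,[(np.round(d['uv']).tolist(),round(d['conf'],2),world(d['uv'],'wrist',z,st).round().tolist()) for d in tip_of(q,'wrist')])
inc(428,137,290)
E
```

```text
pepper_mill [([329.0, 147.0], 0.79, [430.0, 137.0, 8.0])]
sauce_bottle [([326.0, 212.0], 0.64, [427.0, 55.0, 8.0])]
stray_jar [([376.0, 183.0], 0.95, [490.0, 93.0, 8.0])]
oil_cruet []
dropper_bottle [([370.0, 247.0], 0.92, [485.0, 9.0, 8.0]), ([400.0, 60.0], 0.72, [513.0, 237.0, 8.0]), ([374.0, 182.0], 0.28, [487.0, 94.0, 8.0])]
salt_shaker [([462.0, 230.0], 0.83, [605.0, 33.0, 8.0])]
caddy [([348.0, 215.0], 0.89, [456.0, 49.0, 0.0]), ([326.0, 213.0], 0.23, [427.0, 52.0, 0.0])]
spice_stand [([461.0, 231.0], 0.8, [608.0, 29.0, 0.0])]
at [428.2  64.1 289.9] -> [ 7.29e+01 -3.00e-01 -0.00e+00 -0.00e+00 -0.00e+00 -1.00e-03] j [ 0.69 -0.2  -0.77  1.84 -0.14  1.44 -0.06]
```

View pics/w1.png

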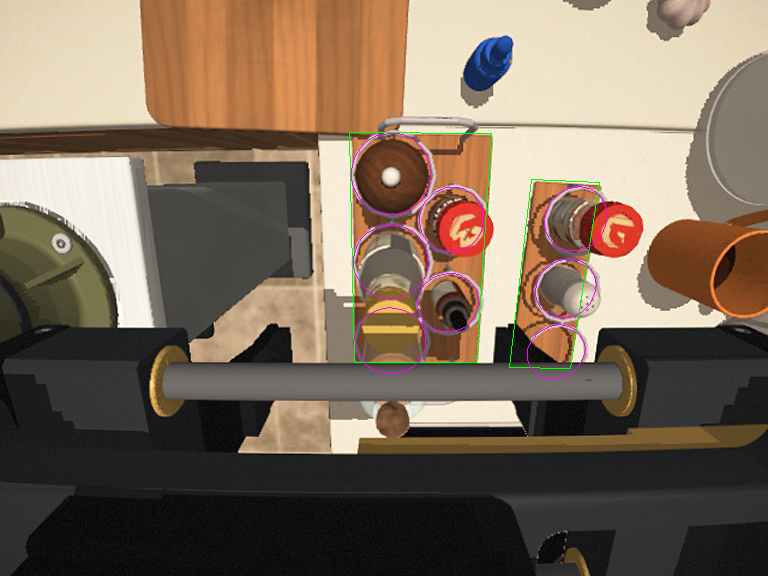

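The wrist view confirms the fixture fit. The mill knob is at (391,176), the sauce cap at (390,320), the stray jar at (465,228) and the salt at (578,295). First I'll pick up the mill.

>>> play_rows(increments=[0.0438,0,0,0,0,0,87,0.0913,0,0.0063,0,0,0,87,0.0913,0,0.05,0,0,0,87,0.0913,0,0.1,0,0,0,87,0.0913,0,0.1438,0,0,0,87,0.0913,0,0.1725,0,0,0,87,0.0913,0,0.1825,0,0,0,87,0.0913,0,0.1825,0,0,0,87])

```text
time: 4.65
tcp_pos: [428.2, 137.7, 144.1]
ee_rot: [-2.221, -2.221, 0.0]
wrist_force: [-1.4, 0.0, 0.1]
opening: 87.0
grip_force: 0.0
```

>>> play_rows(increments=[0,0,0,0,0,0,60,0,0,0,0,0,0,52,0,0,0,0,0,0,44,0,0,0,0,0,0,40,0,0,0,0,0,0,40,0,0,0,0,0,0,40])

```text
time: 5.4
tcp_pos: [428.1, 137.7, 144.1]
ee_rot: [-2.221, -2.221, 0.0]
wrist_force: [-1.0, -0.5, 1.5]
opening: 47.2
grip_force: 30.0
```

```bash
python3 -c "
from h import *
inc(395,310,260);inc(395,310,158);s=robot.observe();print(s['wrist_force'].round(1),s['opening'])"
```

```text
at [428.1 137.7 144.1] -> [ 172.3  -33.1 -115.9   -0.     0.     0. ] j [ 0.62 -0.01 -0.97  2.01 -0.01  1.13 -0.35]
at [428.1 137.7 144.1] -> [172.3 -33.1 -13.9  -0.    0.    0. ] j [ 0.62 -0.01 -0.97  2.01 -0.01  1.13 -0.35]
[-1.  -0.5  1.5] 47.244972829305084
```

>>> play_rows(increments=[0,0,-0.01,0,0,0,40,0,0,-0.03,0,0,0,40,0,0,-0.055,0,0,0,40,0,0,-0.0825,0,0,0,40,0,0,-0.11,0,0,0,40,0,0,-0.13,0,0,0,40,0,0,-0.14,0,0,0,40,0,0,-0.145,0,0,0,40])

```text
time: 6.4
tcp_pos: [428.1, 137.7, 260.2]
ee_rot: [2.221, 2.221, -0.0]
wrist_force: [0.7, 0.1, -2.6]
opening: 47.1
grip_force: 30.0
```

>>> play_rows(increments=[0.0075,-0.0013,0,0,0,0,40,0.0275,-0.005,0,0,0,0,40,0.055,-0.01,0,0,0,0,40,0.0825,-0.015,0,0,0,0,40,0.1075,-0.02,0,0,0,0,40,0.13,-0.025,0,0,0,0,40,0.1475,-0.0288,0,0,0,0,40,0.16,-0.0313,0,0,0,0,40])

```text
time: 7.4
tcp_pos: [402.1, 267.4, 259.7]
ee_rot: [-2.219, -2.223, 0.001]
wrist_force: [0.1, 0.6, -2.2]
opening: 46.8
grip_force: 30.0
```

```bash
python3 -c "
from h import *
inc(395,310,260);inc(395,310,160);s=robot.observe();print(s['wrist_force'].round(1),s['opening'])"
```

```text
at [402.1 267.4 259.7] -> [ 4.26e+01 -7.00e+00 -3.00e-01 -1.00e-03 -0.00e+00  2.00e-03] j [ 0.54 -0.03 -1.14  1.78 -0.03  1.37 -0.6 ]
at [402.1 267.4 259.7] -> [ 4.26e+01 -6.90e+00  9.97e+01 -1.00e-03 -0.00e+00  2.00e-03] j [ 0.54 -0.03 -1.14  1.78 -0.03  1.37 -0.6 ]
[ 0.1  0.6 -2.2] 46.79888610494213
```

Scaled: 101 mm is 0.1263, 97 mm is 0.1213.

>>> play_rows(increments=[0.0175,-0.0038,0,0,0,0,40,0.0375,-0.0075,0.0063,0,0,0,40,0.05,-0.0088,0.025,0,0,0,40,0.055,-0.01,0.0563,0,0,0,40,0.055,-0.01,0.0875,0,0,0,40,0.055,-0.01,0.11,0,0,0,40,0.055,-0.01,0.1213,0,0,0,40,0.055,-0.01,0.1263,0,0,0,40])

```text
time: 8.4
tcp_pos: [395.2, 309.8, 158.9]
ee_rot: [-2.221, -2.221, -0.0]
wrist_force: [0.2, 0.6, -1.3]
opening: 47.3
grip_force: 30.0
```

Scaled: -10 mm is -0.0125, 1 mm is 0.0013.

>>> play_rows(increments=[0,0,0.0013,0,0,0,40,0,0,0.0013,0,0,0,50,0,0,0.0013,0,0,0,60,0,0,0.0013,0,0,0,75,0,0,0.0013,0,0,0,87,0,0,-0.0125,0,0,0,87])

```text
time: 9.15
tcp_pos: [394.7, 309.4, 168.9]
ee_rot: [-2.221, -2.221, 0.002]
wrist_force: [0.2, 0.4, 0.5]
opening: 81.9
grip_force: 0.0
```

```bash
python3 -c "
from h import *
inc(428,54.5,275);inc(427,54.5,168);inc(395,310,290);s=robot.observe();print(s['wrist_force'].round(1),s['opening'])"
```

```text
at [394.7 309.4 168.9] -> [-2.549e+02  3.310e+01 -1.060e+02 -1.000e-03  1.000e-03  0.000e+00] j [ 0.38  0.19 -1.19  1.87  0.19  1.21 -0.86]
at [394.7 309.4 168.9] -> [-2.549e+02  3.230e+01  1.000e+00 -1.000e-03  1.000e-03  0.000e+00] j [ 0.38  0.19 -1.19  1.87  0.19  1.21 -0.86]
at [394.7 309.4 168.9] -> [ 6.000e-01  2.000e-01 -1.211e+02 -1.000e-03  1.000e-03  0.000e+00] j [ 0.38  0.19 -1.19  1.87  0.19  1.21 -0.86]
[0.2 0.4 0.5] 81.85427833068738
```

Scaled: -255 mm is -0.3188, -245 mm is -0.3063.

>>> play_rows(increments=[0,0,-0.0563,0,0,0,87,-0.0188,0.0025,-0.1063,0,0,0,87,-0.075,0.01,-0.1188,0,0,0,87,-0.1375,0.0175,-0.1188,0,0,0,87,-0.2,0.025,-0.1188,0,0,0,87,-0.2625,0.0325,-0.1188,0,0,0,87,-0.3063,0.0388,-0.1188,0,0,0,87,-0.3188,0.04,-0.1188,0,0,0,87])

```text
time: 10.15
tcp_pos: [427.4, 52.8, 264.6]
ee_rot: [2.225, 2.217, 0.001]
wrist_force: [0.9, 0.2, 0.5]
opening: 87.0
grip_force: 0.0
```

```bash
python3 - <<'E'
from h import *
print('hold'); st=robot.observe(); im=eyes.grab_frame('wrist'); im2=eyes.grab_frame('top')
for c in ('wrist','top'):
  for q,z in (('pepper_mill',22),('sauce_bottle',8)):
    print(c,q,[(np.round(d['uv']).tolist(),round(d['conf'],2),world(d['uv'],c,z,st).round().tolist()) for d in tip_of(q,c)])
inc(427,54.5,171)
E
```

```text
hold
wrist pepper_mill []
wrist sauce_bottle [([326.0, 204.0], 0.57, [427.0, 55.0, 8.0])]
top pepper_mill []
top sauce_bottle [([368.0, 251.0], 0.9, [426.0, 53.0, 8.0])]
at [427.1  56.4 264.2] -> [-1.90e+00 -1.00e-01  9.32e+01  0.00e+00 -0.00e+00  3.00e-03] j [ 0.76 -0.2  -0.82  1.89 -0.15  1.39 -0.03]
```

Scaled: 92 mm is 0.115, 87 mm is 0.1088.

>>> play_rows(increments=[0,0,0.0125,0,0,0,87,0,0,0.0375,0,0,0,87,0,0,0.0688,0,0,0,87,0,0,0.0938,0,0,0,87,0,0,0.1088,0,0,0,87,0,0,0.115,0,0,0,87,0,0,0.115,0,0,0,60,0,0,0.115,0,0,0,50])

```text
time: 11.45
tcp_pos: [427.6, 54.8, 172.7]
ee_rot: [2.221, 2.221, 0.001]
wrist_force: [-0.0, -1.0, 0.8]
opening: 74.2
grip_force: 0.0
```

>>> play_rows(increments=[0,0,0,0,0,0,44,0,0,0,0,0,0,38,0,0,0,0,0,0,33,0,0,0,0,0,0,30,0,0,0,0,0,0,30])

```text
time: 12.08
tcp_pos: [427.0, 54.7, 172.1]
ee_rot: [-2.221, -2.222, 0.0]
wrist_force: [0.4, 0.2, 1.4]
opening: 43.2
grip_force: 29.8
```

Scaled: -108 mm is -0.135, -103 mm is -0.1288.

>>> play_rows(increments=[0,0,-0.0075,0,0,0,30,0,0,-0.0225,0,0,0,30,0,0,-0.045,0,0,0,30,0,0,-0.07,0,0,0,30,0,0,-0.095,0,0,0,30,0,0,-0.115,0,0,0,30,0,0,-0.1288,0,0,0,30,0,0,-0.135,0,0,0,30])

```text
time: 13.08
tcp_pos: [427.2, 54.7, 280.5]
ee_rot: [2.221, 2.221, 0.0]
wrist_force: [0.2, -0.1, -4.0]
opening: 43.0
grip_force: 29.4
```

```bash
python3 - <<'E'
from h import *
s=robot.observe();print(s['wrist_force'].round(1),s['opening'])
inc(395,225,278)
st=robot.observe(); im=eyes.grab_frame('scene'); cv2.imwrite('pics/s2.png',im[60:400,160:440,::-1])
print([(np.round(d['uv']).tolist(),round(d['conf'],2),world(d['uv'],'scene',22).round().tolist()) for d in tip_of('pepper_mill','scene')])
E
```

```text
[ 0.2 -0.1 -4. ] 43.014594994344954
at [427.2  54.7 280.5] -> [170.3 -32.2   2.5   0.    0.    0. ] j [ 0.76 -0.21 -0.81  1.86 -0.15  1.43 -0.02]
[([312.0, 172.0], 0.83, [402.0, 306.0, 22.0]), ([304.0, 296.0], 0.5, [460.0, 37.0, 22.0])]
```

View pics/s2.png

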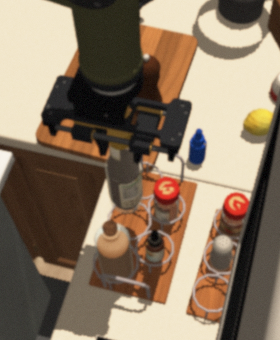

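The picture shows the mill upright on the board at crop (150,75). The sauce bottle hangs upright in the gripper at (125,180).

Scaled: 146 mm is 0.1825, 129 mm is 0.1613.

>>> play_rows(increments=[0.0063,-0.0013,0,0,0,0,30,0.0225,-0.0038,0,0,0,0,30,0.0475,-0.0088,0,0,0,0,30,0.0763,-0.0138,0,0,0,0,30,0.1063,-0.02,0,0,0,0,30,0.135,-0.025,0,0,0,0,30,0.1613,-0.03,0,0,0,0,30,0.1825,-0.0338,0,0,0,0,30])

```text
time: 14.18
tcp_pos: [399.1, 202.8, 279.8]
ee_rot: [-2.219, -2.224, 0.0]
wrist_force: [0.4, -0.7, -4.6]
opening: 42.6
grip_force: 29.4
```

Scaled: 92 mm is 0.115, 87 mm is 0.1088.

>>> play_rows(increments=[0.0138,-0.0025,0,0,0,0,30,0.025,-0.005,0.0025,0,0,0,30,0.03,-0.0063,0.015,0,0,0,30,0.0313,-0.0063,0.0375,0,0,0,30,0.0313,-0.0063,0.065,0,0,0,30,0.0313,-0.0063,0.0925,0,0,0,30,0.0313,-0.0063,0.1088,0,0,0,30,0.0313,-0.0063,0.115,0,0,0,30])

```text
time: 15.18
tcp_pos: [394.8, 225.3, 187.2]
ee_rot: [-2.221, -2.22, 0.002]
wrist_force: [0.1, 0.2, -4.8]
opening: 43.1
grip_force: 29.4
```

```bash
python3 - <<'E'
from h import *
s=robot.observe();print(s['wrist_force'].round(1),s['opening'])
inc(395,225,186)
E
```

```text
[ 0.1  0.2 -4.8] 43.142811102049556
at [394.8 225.3 187.2] -> [-3.0e-01  2.0e-01  1.2e+00 -1.0e-03  0.0e+00 -0.0e+00] j [ 0.68 -0.07 -1.19  1.95 -0.07  1.22 -0.49]
```

Lower to the board, release, then rise.

Scaled: -40 mm is -0.05, -10 mm is -0.0125.

>>> play_rows(increments=[0,0,0.0013,0,0,0,30,0,0,0.0025,0,0,0,30,0,0,0.0025,0,0,0,45,0,0,0.0025,0,0,0,55,0,0,0.0025,0,0,0,70,0,0,0.0025,0,0,0,85,0,0,-0.0125,0,0,0,85,0,0,-0.05,0,0,0,85])

```text
time: 16.18
tcp_pos: [394.4, 225.5, 228.3]
ee_rot: [-2.22, -2.221, 0.002]
wrist_force: [1.8, -0.2, -0.7]
opening: 82.8
grip_force: 0.0
```

Scaled: -115 mm is -0.1438, -95 mm is -0.1188.

>>> play_rows(increments=[0,0,-0.0375,0,0,0,87,-0.0188,0.0125,-0.0563,0,0,0,87,-0.05,0.0375,-0.0625,0,0,0,87,-0.0875,0.0688,-0.0625,0,0,0,87,-0.1188,0.0938,-0.0625,0,0,0,87,-0.1438,0.1125,-0.0625,0,0,0,87,-0.1438,0.1125,-0.0625,0,0,0,87])

```text
time: 17.05
tcp_pos: [486.1, 107.4, 277.3]
ee_rot: [-2.225, -2.215, 0.001]
wrist_force: [0.4, 1.1, -0.4]
opening: 87.4
grip_force: 0.0
```

```bash
python3 - <<'E'
from h import *
s=robot.observe();print(s['wrist_force'].round(1),s['opening'])
im=eyes.grab_frame('wrist')
overlay(im,'wrist',(455.2,54.6,0),(604,28.5,-.029),(0,0,640,480),1.2,'pics/w2.png',s)
for q,z in (('pepper_mill',22),('sauce_bottle',22),('stray_jar',8),('salt_shaker',8)):
    print(q,[(np.round(d['uv']).tolist(),round(d['conf'],2),world(d['uv'],'wrist',z,s).round().tolist()) for d in tip_of(q,'wrist')])
inc(487,95,88)
E
```

```text
[ 0.4  1.1 -0.4] 87.40164765316996
pepper_mill [([244.0, 23.0], 0.63, [397.0, 308.0, 22.0]), ([284.0, 310.0], 0.58, [429.0, -29.0, 22.0]), ([419.0, 266.0], 0.31, [601.0, 31.0, 22.0])]
sauce_bottle [([247.0, 104.0], 0.64, [397.0, 225.0, 22.0]), ([244.0, 22.0], 0.38, [398.0, 309.0, 22.0])]
stray_jar [([328.0, 213.0], 0.76, [487.0, 97.0, 8.0]), ([428.0, 213.0], 0.51, [612.0, 96.0, 8.0])]
salt_shaker [([418.0, 263.0], 0.75, [604.0, 31.0, 8.0]), ([245.0, 21.0], 0.45, [395.0, 314.0, 8.0])]
at [484.6 111.6 278. ] -> [-1.650e+01  2.400e+00  1.901e+02 -0.000e+00  1.000e-03  2.000e-03] j [ 0.76  0.02 -1.04  1.73  0.02  1.41 -0.28]
```

View pics/w2.png

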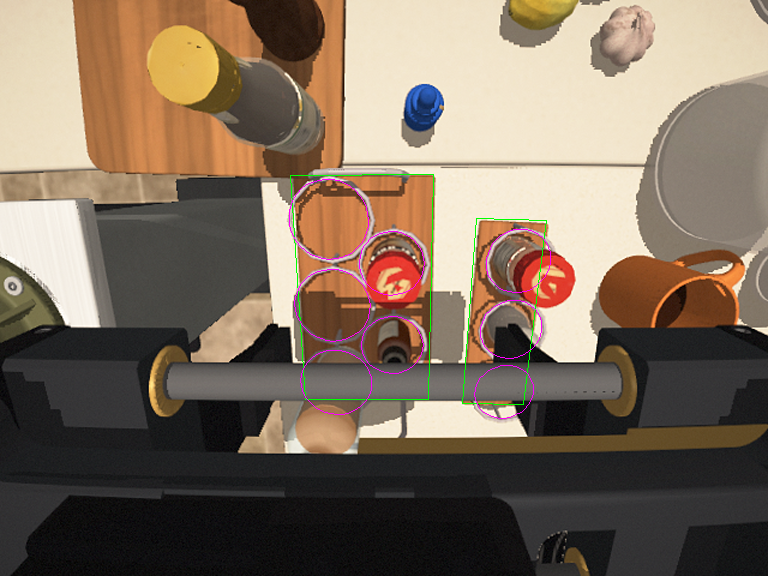

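The wrist view shows the sauce bottle at (235,95) and the mill at (285,25), both standing on the board. The stray jar is at (393,275), with its front neighbours now clear. Next I'll grip the jar.

Scaled: 196 mm is 0.245, 110 mm is 0.1375.

>>> play_rows(increments=[-0.01,0.0013,0.0313,0,0,0,87,-0.0163,0.0025,0.0813,0,0,0,87,-0.0163,0.0025,0.1375,0,0,0,87,-0.0163,0.0025,0.1875,0,0,0,87,-0.0163,0.0025,0.225,0,0,0,87,-0.0163,0.0025,0.2425,0,0,0,87,-0.0163,0.0025,0.245,0,0,0,70,-0.0163,0.0025,0.245,0,0,0,60])

```text
time: 18.3
tcp_pos: [488.0, 98.0, 83.1]
ee_rot: [2.22, 2.221, 0.002]
wrist_force: [0.6, 0.1, -0.3]
opening: 74.4
grip_force: 0.0
```

>>> play_rows(increments=[0,0,0,0,0,0,50,0,0,0,0,0,0,42,0,0,0,0,0,0,36,0,0,0,0,0,0,36,0,0,0,0,0,0,36])

```text
time: 18.92
tcp_pos: [487.3, 97.7, 82.3]
ee_rot: [2.221, 2.221, -0.0]
wrist_force: [-0.3, -1.6, 3.0]
opening: 43.4
grip_force: 30.0
```

```bash
python3 - <<'E'
from h import *
s=robot.observe();print(s['wrist_force'].round(1),s['opening'])
inc(602,-41,165)
E
```

```text
[-0.3 -1.6  3. ] 43.37229434782312
at [487.3  97.7  82.3] -> [-138.7  114.8  -82.7    0.     0.    -0. ] j [ 0.66  0.27 -1.    1.97  0.26  1.04 -0.46]
```

Scaled: -86 mm is -0.1075, -80 mm is -0.1.

>>> play_rows(increments=[0,0,-0.01,0,0,0,36,0,0,-0.0313,0,0,0,36,0,0,-0.0563,0,0,0,36,0,0,-0.0813,0,0,0,36,0,0,-0.1,0,0,0,36,0,0,-0.1075,0,0,0,36,-0.0125,0.01,-0.1075,0,0,0,36,-0.0325,0.025,-0.1075,0,0,0,36])

```text
time: 19.92
tcp_pos: [507.4, 70.6, 167.5]
ee_rot: [-2.221, -2.222, 0.002]
wrist_force: [-0.0, -0.0, -2.5]
opening: 43.6
grip_force: 30.0
```

Scaled: -113 mm is -0.1413, -112 mm is -0.14.

>>> play_rows(increments=[-0.025,0.02,0,0,0,0,36,-0.0525,0.035,0,0,0,0,36,-0.0825,0.0425,0,0,0,0,36,-0.1125,0.0525,0,0,0,0,36,-0.1313,0.0725,0,0,0,0,36,-0.14,0.0975,0,0,0,0,36,-0.1413,0.1125,0,0,0,0,36,-0.1413,0.1175,0,0,0,0,36])

```text
time: 20.92
tcp_pos: [601.5, -41.3, 167.6]
ee_rot: [-2.22, -2.221, -0.0]
wrist_force: [-0.3, 0.4, -1.2]
opening: 43.5
grip_force: 30.0
```

```bash
python3 - <<'E'
from h import *
s=robot.observe();print(s['wrist_force'].round(1),s['opening'])
im=eyes.grab_frame('wrist'); im2=eyes.grab_frame('top')
a=im2[100:300,270:470,::-1]; a=cv2.resize(a,None,fx=3,fy=2.9,interpolation=cv2.INTER_CUBIC); cv2.imwrite('pics/t3.png',a)
inc(602,-41,84)
E
```

```text
[-0.3  0.4 -1.2] 43.545140300681545
at [601.1 -40.6 167.8] -> [-4.00e-01  1.00e+00  8.38e+01 -1.00e-03 -1.00e-03  1.00e-03] j [ 0.75  0.4  -0.9   1.64  0.32  1.26 -0.21]
```

View pics/t3.png

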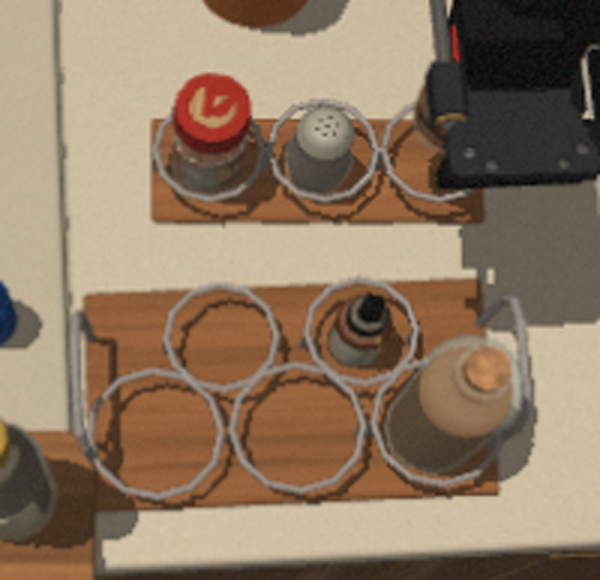

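The top view shows three empty caddy rings. The dropper and oil cruet are untouched, and the jar hangs over the stand's right ring. Next I'll lower it.

Scaled: 84 mm is 0.105, 80 mm is 0.1.

>>> play_rows(increments=[0,0.0013,0.0125,0,0,0,36,0,0.0013,0.0313,0,0,0,36,0,0.0013,0.0525,0,0,0,36,0,0.0013,0.0725,0,0,0,36,0,0.0013,0.09,0,0,0,36,0,0.0013,0.1,0,0,0,36,0,0.0013,0.105,0,0,0,36,0,0.0013,0.105,0,0,0,36])

```text
time: 22.02
tcp_pos: [602.2, -41.2, 84.1]
ee_rot: [2.221, 2.221, 0.0]
wrist_force: [0.2, -0.4, -0.8]
opening: 43.8
grip_force: 30.0
```

```bash
python3 - <<'E'
from h import *
s=robot.observe();print(s['wrist_force'].round(1),s['opening'])
inc(602,-41,82)
E
```

```text
[ 0.2 -0.4 -0.8] 43.8126758698294
at [602.2 -41.2  84.1] -> [ 0.2 -0.2  2.1  0.  -0.   0. ] j [ 0.71  0.48 -0.86  1.72  0.4   1.13 -0.27]
```

Scaled: -76 mm is -0.095, -55 mm is -0.0688.

>>> play_rows(increments=[0,0,0.0025,0,0,0,36,0,0,0.0025,0,0,0,48,0,0,0.0025,0,0,0,60,0,0,0.0025,0,0,0,75,0,0,0.0025,0,0,0,87,0,0,-0.025,0,0,0,87,0,0,-0.0688,0,0,0,87,0,0,-0.095,0,0,0,87])

```text
time: 23.02
tcp_pos: [603.3, -40.9, 163.2]
ee_rot: [2.219, 2.22, 0.003]
wrist_force: [0.1, 0.3, 0.3]
opening: 86.2
grip_force: 0.0
```

Scaled: 71 mm is 0.0888, 50 mm is 0.0625.

>>> play_rows(increments=[0.025,0.0013,0,0,0,0,87,0.0625,0.0025,0,0,0,0,87,0.0888,0.0025,0,0,0,0,87,0.0888,0.0025,0,0,0,0,87])

```text
time: 23.52
tcp_pos: [603.4, 32.9, 159.6]
ee_rot: [-2.215, -2.226, 0.0]
wrist_force: [-0.8, 0.5, 0.4]
opening: 87.4
grip_force: 0.0
```

```bash
python3 - <<'E'
from h import *
s=robot.observe();print(s['wrist_force'].round(1),s['opening'])
im=eyes.grab_frame('scene');im2=eyes.grab_frame('top')
for q in ('stray_jar','salt_shaker'):
  for c in ('scene','top'):
    print(q,c,[(np.round(d['uv']).tolist(),round(d['conf'],2),world(d['uv'],c,8).round().tolist()) for d in tip_of(q,c)])
inc(604,30,72)
E
```

```text
[-0.8  0.5  0.4] 87.37837953708853
stray_jar scene [([373.0, 355.0], 0.57, [604.0, -37.0, 8.0])]
stray_jar top [([412.0, 158.0], 0.86, [601.0, -41.0, 8.0])]
salt_shaker scene [([381.0, 325.0], 0.65, [606.0, 23.0, 8.0])]
salt_shaker top [([372.0, 162.0], 0.21, [597.0, 35.0, 8.0])]
at [604.2  28.2 159.8] -> [ 1.80e+00 -2.00e-01  8.78e+01 -0.00e+00  1.00e-03 -2.00e-03] j [ 0.64  0.42 -0.91  1.64  0.34  1.26 -0.35]
```

Scaled: 88 mm is 0.11, 78 mm is 0.0975.

>>> play_rows(increments=[0,0,0.0313,0,0,0,87,0,0,0.0688,0,0,0,87,0,0,0.0975,0,0,0,87,0,0,0.11,0,0,0,80,0,0,0.11,0,0,0,68,0,0,0.11,0,0,0,56,0,0,0.11,0,0,0,46,0,0,0.11,0,0,0,38])

```text
time: 24.82
tcp_pos: [604.5, 29.7, 72.6]
ee_rot: [2.221, 2.221, 0.001]
wrist_force: [0.4, 0.2, -0.9]
opening: 47.8
grip_force: 0.0
```

>>> play_rows(increments=[0,0,0,0,0,0,36,0,0,0,0,0,0,36,0,0,0,0,0,0,36])

```text
time: 25.2
tcp_pos: [604.0, 29.6, 72.0]
ee_rot: [-2.221, -2.221, 0.001]
wrist_force: [0.4, -0.7, -0.4]
opening: 36.2
grip_force: 1.1
```

>>> play_rows(increments=[0,0,-0.01,0,0,0,36,0,0,-0.0313,0,0,0,36,0,0,-0.0563,0,0,0,36,0,0,-0.0813,0,0,0,36,0,0,-0.1025,0,0,0,36,0,0,-0.11,0,0,0,36,0,0,-0.11,0,0,0,36])

```text
time: 26.08
tcp_pos: [604.2, 29.6, 160.3]
ee_rot: [2.221, 2.221, 0.0]
wrist_force: [-0.2, -0.5, -1.3]
opening: 36.4
grip_force: 0.0
```

```bash
python3 - <<'E'
from h import *
s=robot.observe();print(s['wrist_force'].round(1),s['opening'])
inc(485,97,160)
E
```

```text
[-0.2 -0.5 -1.3] 36.38157755462892
at [604.2  29.6 160.3] -> [  67.4 -119.2    0.3    0.     0.    -0. ] j [ 0.64  0.42 -0.92  1.64  0.34  1.26 -0.35]
```

```bash
python3 - <<'E'
from h import *
s=robot.observe()
im=eyes.grab_frame('top'); im2=eyes.grab_frame('scene');
a=cv2.resize(im[100:260,290:450,::-1],(400,400),interpolation=cv2.INTER_CUBIC); b=cv2.resize(im2[230:390,290:450,::-1],(400,400),interpolation=cv2.INTER_CUBIC)
cv2.imwrite('pics/c4.png',np.hstack([a,b]))
for c in ('scene','top'):
    print(c,[(np.round(d['uv']).tolist(),round(d['conf'],2),world(d['uv'],c,8).round().tolist()) for d in tip_of('salt_shaker',c)])
E
```

```text
scene [([382.0, 325.0], 0.76, [608.0, 23.0, 8.0])]
top [([375.0, 158.0], 0.42, [604.0, 29.0, 8.0])]
```

View pics/c4.png

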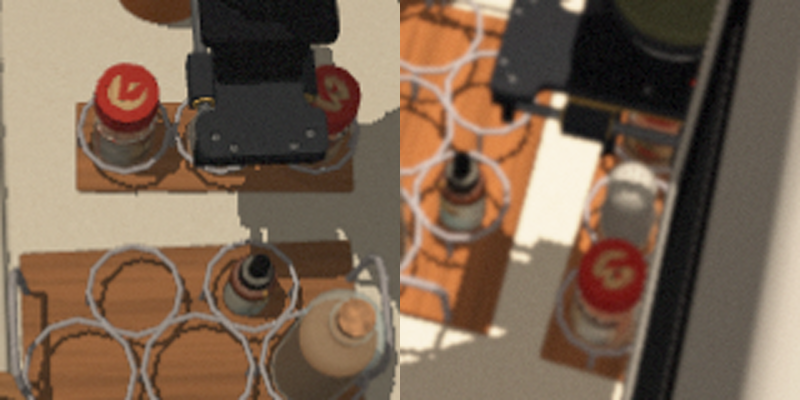

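The salt stayed in its ring, upright at right-panel (628,205). The grasp closed to 36 mm without holding it. I'll look from the wrist.

```bash
python3 - <<'E'
from h import *
s=robot.observe(); im=eyes.grab_frame('wrist'); S=(604,28.5,-.029)
print([(np.round(d['uv']).tolist(),round(d['conf'],2),world(d['uv'],'wrist',8,s).round().tolist()) for d in tip_of('salt_shaker','wrist')])
o=im[:,:,::-1].copy()
for zz,c in ((98,(0,255,255)),(82,(0,255,0))): cv2.polylines(o,[np.int32(proj(circ(604,29.6,12 if zz==98 else 22,zz),'wrist',s)+.5)],True,c,1)
cv2.imwrite('pics/w5.png',cv2.resize(o[180:400,190:470],None,fx=2.6,fy=2.6,interpolation=cv2.INTER_CUBIC))
E
```

```text
[([328.0, 227.0], 0.98, [605.0, 29.0, 8.0]), ([200.0, 242.0], 0.57, [486.0, 15.0, 8.0])]
```

View pics/w5.png

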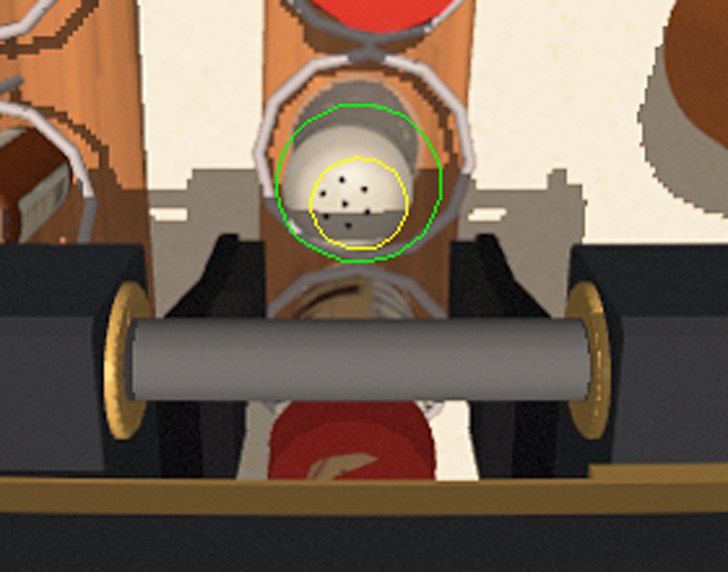

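The shaker stands upright at about (602,31), and its glass is only about 36 mm wide in the picture. So the commanded 36 mm barely touched it. I'll grip again and close further.

Scaled: 90 mm is 0.1125, 85 mm is 0.1063.

>>> play_rows(increments=[0.0013,-0.0025,0,0,0,0,70,0.0013,-0.0025,0,0,0,0,87,0.0013,-0.0025,0.0125,0,0,0,87,0.0013,-0.0025,0.05,0,0,0,87,0.0013,-0.0025,0.0875,0,0,0,87,0.0013,-0.0025,0.1063,0,0,0,80,0.0013,-0.0025,0.1125,0,0,0,65,0.0013,-0.0025,0.1125,0,0,0,50])

```text
time: 27.38
tcp_pos: [602.5, 30.9, 70.4]
ee_rot: [2.221, 2.221, 0.001]
wrist_force: [0.4, -0.4, -0.3]
opening: 67.2
grip_force: 0.0
```

>>> play_rows(increments=[0,0,0,0,0,0,40,0,0,0,0,0,0,33,0,0,0,0,0,0,28,0,0,0,0,0,0,24,0,0,0,0,0,0,24])

```text
time: 28.0
tcp_pos: [602.2, 30.6, 70.4]
ee_rot: [2.221, 2.221, -0.0]
wrist_force: [-1.2, -0.1, 2.4]
opening: 35.0
grip_force: 29.8
```

```bash
python3 - <<'E'
from h import *
s=robot.observe();print(s['wrist_force'].round(1),s['opening'],s['grip_force'])
inc(485,97,160)
E
```

```text
[-1.2 -0.1  2.4] 35.01589467500461 29.821370586778357
at [602.2  30.6  70.4] -> [  66.3 -117.2  -89.7    0.     0.    -0. ] j [ 0.6   0.5  -0.87  1.73  0.43  1.11 -0.4 ]
```

Scaled: -74 mm is -0.0925, -72 mm is -0.09.

>>> play_rows(increments=[0,0,-0.01,0,0,0,24,0,0,-0.0313,0,0,0,24,0,0,-0.0563,0,0,0,24,0,0,-0.0775,0,0,0,24,0,0,-0.09,0,0,0,24,0,-0.01,-0.0925,0,0,0,24,0.0038,-0.03,-0.0925,0,0,0,24,0.0125,-0.0575,-0.0925,0,0,0,24])

```text
time: 29.0
tcp_pos: [554.9, 40.4, 143.2]
ee_rot: [-2.221, -2.22, 0.002]
wrist_force: [0.0, -0.1, -1.2]
opening: 34.8
grip_force: 29.5
```

Scaled: -70 mm is -0.0875, -67 mm is -0.0838.

>>> play_rows(increments=[0.0175,-0.025,0,0,0,0,24,0.0375,-0.05,0,0,0,0,24,0.0575,-0.0713,0,0,0,0,24,0.0675,-0.0838,0,0,0,0,24,0.07,-0.0875,0,0,0,0,24,0.07,-0.0875,0,0,0,0,24])

```text
time: 29.75
tcp_pos: [486.4, 96.1, 144.0]
ee_rot: [2.222, 2.22, -0.0]
wrist_force: [0.1, -0.0, -1.7]
opening: 35.1
grip_force: 29.5
```

```bash
python3 - <<'E'
from h import *
s=robot.observe();print(s['wrist_force'].round(1),s['opening'],s['grip_force'])
inc(485.5,97,70.5)
E
```

```text
[ 0.1 -0.  -1.7] 35.088036428832886 29.540680422405217
at [486.4  96.1 144. ] -> [ 1.00e+00 -9.00e-01  7.35e+01  0.00e+00  0.00e+00 -1.00e-03] j [ 0.73  0.16 -1.04  1.91  0.16  1.15 -0.37]
```

>>> play_rows(increments=[0,0,0.0125,0,0,0,24,0,0,0.0313,0,0,0,24,0,0,0.0525,0,0,0,24,0,0,0.0725,0,0,0,24,0,0,0.0838,0,0,0,24,0,0,0.09,0,0,0,24,0,0,0.0913,0,0,0,24,0,0,0.0913,0,0,0,24])

```text
time: 30.75
tcp_pos: [486.5, 96.8, 71.4]
ee_rot: [2.221, 2.221, 0.001]
wrist_force: [0.2, 0.0, -0.5]
opening: 35.0
grip_force: 29.5
```

Scaled: -185 mm is -0.2313, -130 mm is -0.1625.

>>> play_rows(increments=[0,0,0,0,0,0,36,0,0,0,0,0,0,48,0,0,0,0,0,0,65,0,0,0,0,0,0,80,0,0,-0.025,0,0,0,87,0,0,-0.0875,0,0,0,87,0,0,-0.1625,0,0,0,87,0,0,-0.2313,0,0,0,87])

```text
time: 31.75
tcp_pos: [486.1, 97.4, 259.3]
ee_rot: [2.219, 2.221, 0.002]
wrist_force: [0.6, -0.5, -0.0]
opening: 86.1
grip_force: 0.0
```

```bash
python3 - <<'E'
from h import *
s=robot.observe();print(s['wrist_force'].round(1),s['opening'])
im=eyes.grab_frame('wrist');im2=eyes.grab_frame('top')
for c in ('wrist','top'):
  for q,z in (('salt_shaker',8),('stray_jar',8),('sauce_bottle',22),('pepper_mill',22)):
    print(c,q,[(np.round(d['uv']).tolist(),round(d['conf'],2),world(d['uv'],c,z,s).round().tolist()) for d in tip_of(q,c)])
cv2.imwrite('pics/w6.png',im[:420,:,::-1])
inc(396,225,270);inc(396,225,184)
E
```

```text
[ 0.6 -0.5 -0. ] 86.07438741758094
wrist salt_shaker [([328.0, 204.0], 0.66, [489.0, 100.0, 8.0])]
wrist stray_jar []
wrist sauce_bottle [([241.0, 92.0], 0.88, [395.0, 225.0, 22.0])]
wrist pepper_mill [([238.0, 6.0], 0.6, [396.0, 307.0, 22.0])]
top salt_shaker []
top stray_jar []
top sauce_bottle [([276.0, 273.0], 0.72, [392.0, 223.0, 22.0])]
top pepper_mill [([228.0, 272.0], 0.83, [398.0, 308.0, 22.0])]
at [485.4  96.7 255. ] -> [ 1.284e+02 -8.940e+01 -1.480e+01 -2.000e-03 -0.000e+00  0.000e+00] j [ 0.81  0.03 -1.07  1.77  0.03  1.36 -0.26]
at [485.4  96.7 255. ] -> [ 1.283e+02 -8.920e+01  7.120e+01 -2.000e-03 -0.000e+00  0.000e+00] j [ 0.81  0.03 -1.07  1.77  0.03  1.36 -0.26]
```

View pics/w6.png

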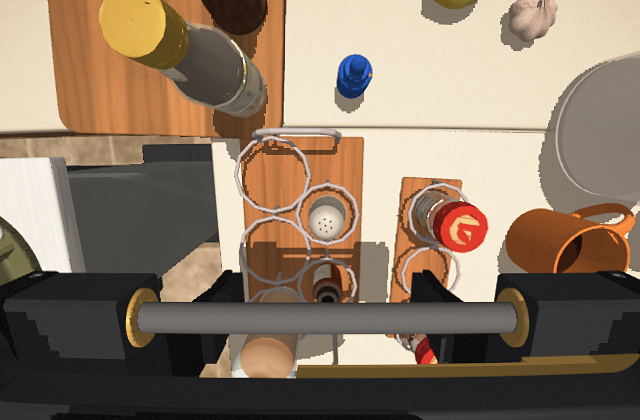

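The salt stands upright in the caddy's back-left ring at (327,222). The sauce bottle is on the board at (190,55). Next I'll fetch the sauce bottle.

Scaled: 128 mm is 0.16, 122 mm is 0.1525.

>>> play_rows(increments=[0.0125,-0.0088,-0.015,0,0,0,87,0.05,-0.035,-0.0225,0,0,0,87,0.0938,-0.0663,-0.0225,0,0,0,87,0.1313,-0.0925,-0.0225,0,0,0,87,0.1525,-0.1075,-0.0225,0,0,0,87,0.16,-0.1125,-0.0225,0,0,0,87,0.16,-0.1125,-0.0125,0,0,0,87,0.16,-0.1125,0.0063,0,0,0,87])

```text
time: 33.25
tcp_pos: [397.0, 223.6, 250.4]
ee_rot: [-2.224, -2.219, -0.001]
wrist_force: [0.0, -0.6, 0.4]
opening: 86.8
grip_force: 0.0
```

```bash
python3 - <<'E'
from h import *
inc(395,225,185.2)
E
```

```text
at [397.  223.6 250.4] -> [ 1.40e+00 -2.10e+00  6.52e+01  0.00e+00 -0.00e+00 -2.00e-03] j [ 0.74 -0.18 -1.16  1.85 -0.17  1.36 -0.39]
```

Scaled: 65 mm is 0.0813, 58 mm is 0.0725.

>>> play_rows(increments=[0,0,0.025,0,0,0,87,0,-0.0013,0.0525,0,0,0,87,0,-0.0013,0.0725,0,0,0,87,0,-0.0013,0.0813,0,0,0,80,0,-0.0013,0.0813,0,0,0,68,0,-0.0013,0.0813,0,0,0,56,0,-0.0013,0.0813,0,0,0,46,0,-0.0013,0.0813,0,0,0,38])

```text
time: 34.25
tcp_pos: [395.4, 224.8, 186.4]
ee_rot: [2.221, 2.221, 0.001]
wrist_force: [-0.5, -0.3, -0.3]
opening: 47.8
grip_force: 0.0
```

>>> play_rows(increments=[0,0,0,0,0,0,30,0,0,0,0,0,0,28,0,0,0,0,0,0,28,0,0,0,0,0,0,28])

```text
time: 34.75
tcp_pos: [395.4, 224.8, 186.2]
ee_rot: [2.221, 2.221, 0.001]
wrist_force: [0.8, -0.2, 0.4]
opening: 42.9
grip_force: 29.8
```

Scaled: -95 mm is -0.1188, -93 mm is -0.1163.

>>> play_rows(increments=[0,0,-0.0075,0,0,0,28,0,0,-0.0225,0,0,0,28,0,0,-0.045,0,0,0,28,0,0,-0.07,0,0,0,28,0,0,-0.0925,0,0,0,28,0,0,-0.1075,0,0,0,28,0,0,-0.1163,0,0,0,28,0,0,-0.1188,0,0,0,28])

```text
time: 35.75
tcp_pos: [395.1, 224.7, 281.1]
ee_rot: [2.221, 2.222, -0.0]
wrist_force: [0.4, 0.2, -3.9]
opening: 42.7
grip_force: 29.4
```

```bash
python3 - <<'E'
from h import *
s=robot.observe();print(s['wrist_force'].round(1),s['opening'])
inc(426.5,55,280)
E
```

```text
[ 0.4  0.2 -3.9] 42.66162601652713
at [395.1 224.7 281.1] -> [-169.7   31.4    1.1   -0.     0.     0. ] j [ 0.73 -0.21 -1.13  1.81 -0.19  1.43 -0.36]
```

Scaled: -146 mm is -0.1825, -129 mm is -0.1613.

>>> play_rows(increments=[-0.0063,0.0013,0,0,0,0,28,-0.0225,0.0038,0,0,0,0,28,-0.0475,0.0088,0,0,0,0,28,-0.0763,0.0138,0,0,0,0,28,-0.1063,0.02,0,0,0,0,28,-0.135,0.025,0,0,0,0,28,-0.1613,0.03,0,0,0,0,28,-0.1825,0.0338,0,0,0,0,28])

```text
time: 36.75
tcp_pos: [422.0, 76.7, 280.6]
ee_rot: [-2.223, -2.219, 0.001]
wrist_force: [0.2, -0.3, -3.9]
opening: 43.1
grip_force: 29.4
```

Scaled: -24 mm is -0.03, -23 mm is -0.0288.

>>> play_rows(increments=[-0.015,0.0025,0,0,0,0,28,-0.025,0.005,0,0,0,0,28,-0.0288,0.005,0,0,0,0,28,-0.03,0.005,0,0,0,0,28,-0.03,0.005,0,0,0,0,28])

```text
time: 37.38
tcp_pos: [426.1, 55.2, 281.1]
ee_rot: [2.22, 2.222, -0.0]
wrist_force: [-0.0, 0.3, -3.6]
opening: 43.2
grip_force: 29.4
```

```bash
python3 - <<'E'
from h import *
s=robot.observe();print(s['wrist_force'].round(1),s['opening'])
inc(426.5,55,172.5)
im=eyes.grab_frame('scene')
cv2.imwrite('pics/s7.png',cv2.resize(im[180:380,230:430,::-1],(600,600),interpolation=cv2.INTER_CUBIC))
E
```

```text
[-0.   0.3 -3.6] 43.19392815994095
at [426.1  55.2 281.1] -> [-2.000e-01  4.000e-01  1.086e+02  0.000e+00  0.000e+00  1.000e-03] j [ 0.78 -0.22 -0.83  1.86 -0.16  1.43 -0.01]
```

View pics/s7.png

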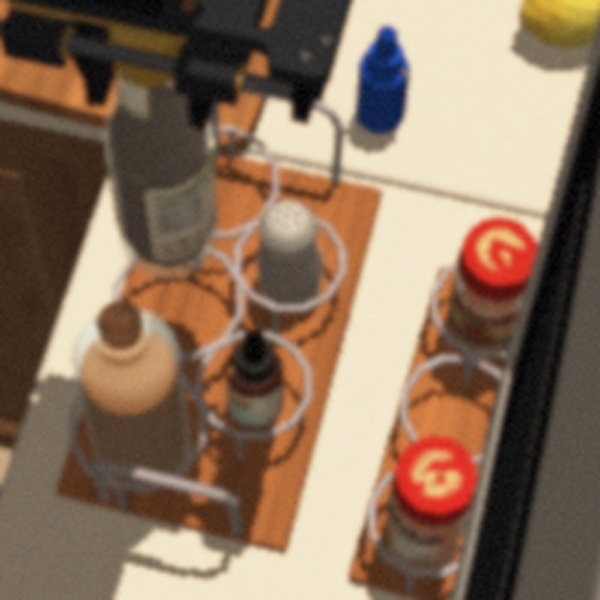

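The scene view shows the sauce bottle hanging upright at (165,190), above the centre front ring. The salt stands in its ring at (290,255), and both jars are in the stand at (500,270) and (430,500). Next I'll lower the bottle.

Scaled: 107 mm is 0.1338, 105 mm is 0.1313.

>>> play_rows(increments=[0,0,0.01,0,0,0,28,0,0,0.0275,0,0,0,28,0,0,0.0525,0,0,0,28,0,0,0.0775,0,0,0,28,0,0,0.1025,0,0,0,28,0,0,0.1213,0,0,0,28,0,0,0.1313,0,0,0,28,0,0,0.1338,0,0,0,28])

```text
time: 38.42
tcp_pos: [426.0, 54.7, 173.7]
ee_rot: [-2.221, -2.221, 0.0]
wrist_force: [-0.3, -0.2, -4.1]
opening: 42.9
grip_force: 29.4
```

```bash
python3 - <<'E'
from h import *
s=robot.observe();print(s['wrist_force'].round(1),s['opening'])
inc(426.5,55,172.2)
E
```

```text
[-0.3 -0.2 -4.1] 42.86800097464612
at [426.   54.7 173.7] -> [ 3.0e-01  5.0e-01  1.5e+00 -1.0e-03 -0.0e+00  0.0e+00] j [ 0.78 -0.12 -0.9   2.02 -0.1   1.2  -0.08]
```

Scaled: -88 mm is -0.11, -40 mm is -0.05.

>>> play_rows(increments=[0,0,0.0025,0,0,0,28,0,0,0.0025,0,0,0,40,0,0,0.0025,0,0,0,50,0,0,0.0025,0,0,0,65,0,0,0.0025,0,0,0,80,0,0,-0.0063,0,0,0,87,0,0,-0.05,0,0,0,87,0,0,-0.11,0,0,0,87])

```text
time: 39.42
tcp_pos: [425.4, 54.7, 262.8]
ee_rot: [-2.22, -2.221, 0.002]
wrist_force: [1.3, -0.2, 0.4]
opening: 85.6
grip_force: 0.0
```

Scaled: 255 mm is 0.3188, 248 mm is 0.31.

>>> play_rows(increments=[0.0375,-0.005,-0.0025,0,0,0,87,0.1,-0.0125,-0.0025,0,0,0,87,0.1625,-0.02,-0.0025,0,0,0,87,0.225,-0.0275,-0.0025,0,0,0,87,0.2813,-0.035,0.0063,0,0,0,87,0.31,-0.0375,0.025,0,0,0,87,0.3188,-0.0388,0.05,0,0,0,87,0.3188,-0.0388,0.0625,0,0,0,87])

```text
time: 40.42
tcp_pos: [394.5, 310.1, 211.3]
ee_rot: [-2.218, -2.222, 0.002]
wrist_force: [0.5, -0.6, -0.0]
opening: 87.6
grip_force: 0.0
```

```bash
python3 - <<'E'
from h import *
s=robot.observe();print(s['wrist_force'].round(1),s['opening'])
eyes.grab_frame('wrist')
print([(np.round(d['uv']).tolist(),round(d['conf'],2),world(d['uv'],'wrist',22,s).round().tolist()) for d in tip_of('pepper_mill','wrist')])
inc(395,309.7,158)
E
```

```text
[ 0.5 -0.6 -0. ] 87.61153103535261
[([327.0, 219.0], 0.61, [395.0, 309.0, 22.0])]
at [394.8 308.9 211.3] -> [ 8.00e-01  2.00e-01  5.33e+01 -2.00e-03  1.00e-03 -0.00e+00] j [ 0.51  0.17 -1.31  1.81  0.17  1.29 -0.85]
```

Scaled: 35 mm is 0.0438, 25 mm is 0.0313.

>>> play_rows(increments=[0,0,0.0125,0,0,0,87,0,0,0.0313,0,0,0,87,0,0,0.0438,0,0,0,87])

```text
time: 40.9
tcp_pos: [395.1, 309.0, 175.9]
ee_rot: [2.222, 2.22, -0.001]
wrist_force: [-0.5, 0.0, -0.4]
opening: 87.1
grip_force: 0.0
```

```bash
python3 - <<'E'
from h import *
inc(395,309.7,158)
E
```

```text
at [395.1 309.  175.9] -> [ 7.00e-01 -1.00e-01  1.79e+01 -0.00e+00  1.00e-03 -1.00e-03] j [ 0.46  0.22 -1.28  1.86  0.22  1.23 -0.89]
```

Joint 3 is moving away from its limit, so I'll go on and grip.

Scaled: 18 mm is 0.0225, 17 mm is 0.0213.

>>> play_rows(increments=[0,0,0.0125,0,0,0,87,0,0,0.0213,0,0,0,80,0,0,0.0225,0,0,0,68,0,0,0.0225,0,0,0,56,0,0,0.0225,0,0,0,46,0,0,0.0225,0,0,0,38,0,0,0.0225,0,0,0,36,0,0,0.0225,0,0,0,36])

```text
time: 41.9
tcp_pos: [395.2, 309.9, 159.2]
ee_rot: [2.221, 2.221, 0.0]
wrist_force: [-0.5, -0.2, 2.5]
opening: 46.9
grip_force: 30.0
```

Scaled: -102 mm is -0.1275, -98 mm is -0.1225.

>>> play_rows(increments=[0,0,-0.0075,0,0,0,36,0,0,-0.0225,0,0,0,36,0,0,-0.045,0,0,0,36,0,0,-0.07,0,0,0,36,0,0,-0.0925,0,0,0,36,0,0,-0.11,0,0,0,36,0,0,-0.1225,0,0,0,36,0,0,-0.1275,0,0,0,36])

```text
time: 42.9
tcp_pos: [395.3, 309.7, 261.5]
ee_rot: [2.221, 2.221, 0.0]
wrist_force: [-0.5, 0.0, -2.0]
opening: 47.1
grip_force: 30.0
```

```bash
python3 - <<'E'
from h import *
s=robot.observe();print(s['wrist_force'].round(1),s['opening'],s['grip_force'])
inc(427,138.3,260);inc(427,138.3,145)
E
```

```text
[-0.5  0.  -2. ] 47.12304321096068 29.999840907985345
at [395.3 309.7 261.5] -> [-1.714e+02  3.180e+01  1.600e+00  1.000e-03  0.000e+00 -0.000e+00] j [ 0.55  0.09 -1.31  1.74  0.09  1.38 -0.78]
at [395.3 309.7 261.5] -> [-1.714e+02  3.170e+01  1.166e+02  1.000e-03  0.000e+00 -0.000e+00] j [ 0.55  0.09 -1.31  1.74  0.09  1.38 -0.78]
```

Scaled: -146 mm is -0.1825, -129 mm is -0.1613.

>>> play_rows(increments=[-0.0063,0.0013,0,0,0,0,36,-0.0225,0.0038,0,0,0,0,36,-0.0475,0.0088,0,0,0,0,36,-0.0763,0.0138,0,0,0,0,36,-0.1063,0.02,0,0,0,0,36,-0.135,0.025,0,0,0,0,36,-0.1613,0.03,0,0,0,0,36,-0.1825,0.0338,0,0,0,0,36])

```text
time: 43.9
tcp_pos: [421.8, 162.2, 260.4]
ee_rot: [-2.222, -2.22, 0.002]
wrist_force: [-0.5, 0.4, -2.6]
opening: 47.1
grip_force: 30.0
```

>>> play_rows(increments=[-0.015,0.0025,0,0,0,0,36,-0.0263,0.005,0,0,0,0,36,-0.03,0.0063,0,0,0,0,36,-0.0313,0.0063,0,0,0,0,36,-0.0313,0.0063,0,0,0,0,36])

```text
time: 44.52
tcp_pos: [427.0, 139.2, 261.0]
ee_rot: [-2.22, -2.222, 0.0]
wrist_force: [0.5, -0.9, -1.6]
opening: 47.1
grip_force: 30.0
```

```bash
python3 - <<'E'
from h import *
s=robot.observe();print(s['wrist_force'].round(1),s['opening'],s['grip_force'])
inc(427,138.3,145)
E
```

```text
[ 0.5 -0.9 -1.6] 47.13545506909853 29.999699030304328
at [427.  139.2 261. ] -> [-9.00e-01  0.00e+00  1.16e+02 -0.00e+00 -0.00e+00  1.00e-03] j [ 0.77 -0.17 -1.01  1.85 -0.15  1.38 -0.21]
```

>>> play_rows(increments=[0,0,0.01,0,0,0,36,0,0,0.03,0,0,0,36,0,0,0.0563,0,0,0,36,0,0,0.0838,0,0,0,36,0,0,0.11,0,0,0,36,0,0,0.13,0,0,0,36,0,0,0.14,0,0,0,36,0,0,0.1425,0,0,0,36])

```text
time: 45.52
tcp_pos: [427.0, 138.8, 146.6]
ee_rot: [-2.221, -2.221, 0.0]
wrist_force: [0.5, 0.1, -1.7]
opening: 47.4
grip_force: 30.0
```

```bash
python3 - <<'E'
from h import *
s=robot.observe();print(s['wrist_force'].round(1),s['opening'],s['grip_force'])
inc(427,138.3,145)
E
```

```text
[ 0.5  0.1 -1.7] 47.36388524666886 29.999580188887194
at [427.  138.8 146.6] -> [-5.0e-01  0.0e+00  1.6e+00 -1.0e-03 -0.0e+00  0.0e+00] j [ 0.76 -0.01 -1.11  2.01 -0.01  1.14 -0.34]
```

Lower, release, rise, then retreat over the board side to clear the views.

>>> play_rows(increments=[0,0,0.0025,0,0,0,36,0,0,0.0025,0,0,0,50,0,0,0.0025,0,0,0,60,0,0,0.0025,0,0,0,75,0,0,0.0025,0,0,0,87,0,0,-0.0125,0,0,0,87,0,0,-0.0625,0,0,0,87,0,0,-0.125,0,0,0,87])

```text
time: 46.52
tcp_pos: [426.5, 138.8, 248.4]
ee_rot: [-2.22, -2.222, 0.001]
wrist_force: [1.4, -0.5, -0.3]
opening: 86.7
grip_force: 0.0
```

Scaled: 150 mm is 0.1875, 140 mm is 0.175.

>>> play_rows(increments=[0.0375,-0.0063,-0.0188,0,0,0,87,0.0875,-0.0125,-0.0188,0,0,0,87,0.1375,-0.025,-0.0188,0,0,0,87,0.175,-0.035,-0.0188,0,0,0,87,0.1875,-0.0375,-0.0188,0,0,0,87,0.1875,-0.0375,-0.0188,0,0,0,87])

```text
time: 47.28
tcp_pos: [396.7, 289.8, 262.6]
ee_rot: [-2.218, -2.224, -0.001]
wrist_force: [-0.2, -0.9, -0.3]
opening: 86.9
grip_force: 0.0
```

```bash
python3 - <<'E'
from h import *
s=robot.observe();print(s['time'],s['tcp_pos'].round(),s['joints'].round(2))
im=eyes.grab_frame('top');im2=eyes.grab_frame('scene')
for q in ('pepper_mill','sauce_bottle','oil_cruet','stray_jar','salt_shaker','dropper_bottle'):
    eyes;print(q,[(round(d['conf'],2),world(d['uv'],'top',8).round()[:2].tolist()) for d in tip_of(q,'top')])
a=cv2.resize(im[115:295,280:460,::-1],(400,400),interpolation=cv2.INTER_CUBIC); b=cv2.resize(im2[190:390,230:430,::-1],(400,400),interpolation=cv2.INTER_CUBIC)
cv2.imwrite('pics/f.png',np.hstack([a,b]))
E
```

```text
47.275 [397. 290. 263.] [ 0.66  0.02 -1.33  1.76  0.02  1.37 -0.68]
pepper_mill [(0.72, [433.0, 132.0])]
sauce_bottle [(0.74, [423.0, 57.0])]
oil_cruet [(0.66, [424.0, -29.0])]
stray_jar [(0.57, [450.0, 57.0])]
salt_shaker [(0.91, [489.0, 95.0]), (0.21, [425.0, 52.0])]
dropper_bottle [(0.87, [510.0, 240.0]), (0.58, [484.0, 19.0]), (0.28, [427.0, -30.0])]
```

View pics/f.png

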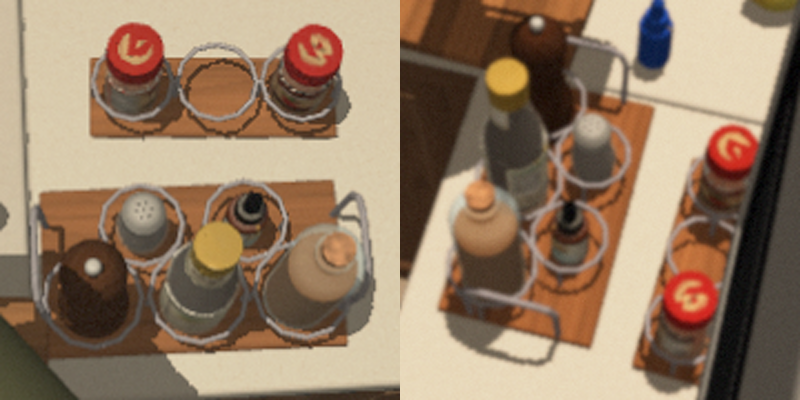

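Both views show everything upright in its ring: mill (93,290), sauce (205,280), salt (142,225), dropper (245,215), oil (320,270) and both jars (132,70) and (310,75). The gripper is clear of everything, so I'm handing in.

```bash
python3 -c "
from station import robot
print(robot.hand_in())"
```

```text
the job is handed in; nothing more can be done
None
```

I moved the stray jar to the spice stand's right-hand ring and the salt to the caddy's back-left ring. The mill and sauce bottle are back in their own rings, everything was upright in the last picture, and I handed the job in at about 47 s of the 144 s allowed.

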